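# Set the polariscope's analyser to the red mark and take a reading

## Robot

A 6-joint arm with a two-finger parallel gripper is mounted at the origin on the work surface. World frame = base frame: x ahead of the robot, y to its left, z up, the work surface at z = 0. Lengths are in mm, angles in rad, forces in N, time in s.
With the tool pointing down it reaches from about 350 to 775 mm from the base axis. Payload 5.5 kg.
Tool frame: the origin (TCP) lies on the centre line of the jaws, within the pads' length; the fingertips stand 25 mm ahead of it and the grasp point (between the pads) lies 6 mm ahead of it; y points along the fingers, x is the direction in which the jaws open and shut, and the axes are right-handed (so a half turn about y gives the same grasp; the last joint's range is limited). The gripper opens to 85 mm and grips with 20 to 120 N. Pads are 22 mm wide; open, the fingers measure 114 mm over their backs; the gripper's body (76 mm by 85 mm) begins 54 mm behind the grasp point. The pads swing forward as they close: fully open they stand 13 mm farther back than shut.
Start: joints at [1.073, 0.313, 0.046, 1.304, 0, 1.431], TCP at [201.399, 538.616, 256.323] pointing down, gripper open.
Joint ranges: [-2.76, 2.76], [-0.86, 1.69], [-1.03, 1.26], [-2.2, 2.34], [-1.47, 1.5], [-3.14, 3.14]. Speed limits (rad/s): [2.57, 2.57, 3.14, 3.14, 3.14, 3.14].

## Interface

Orientations are given as a rotation vector (axis times angle).
In Python, from station import monitor, capture, ticket gives the robot as it stands.
- The arm moves only by the shell command python3 -m inch 'ROWS'. ROWS is JSON, a list of rows, each a list of 7 numbers: the shift along the tool's x, y, z in units of 0.15 m (1.0 is 0.15 m), then the turn, a rotation vector about the tool's x, y, z in units of 360 degrees (1.0 is 360 degrees), then the gripper's target within -1 to 1 (fully open at 1, half-way at 0, shut at -1). A call has exactly 8 rows; each row shifts and turns the commanded pose from where the row before left it, along the tool's axes as they then stand; what a row does not reach is not made up. A row lasts 1/10 s, in which the tool goes at most 50 mm and 8.59 degrees, less where a joint would pass 70% of its speed; a pose out of reach is approached as far as the arm can. A call with a number of a shift or a turn outside -1 to 1 is refused whole. A call with a gripper value outside its range is refused whole. The fingers move at their own pace and stop on an object; the grip force is fixed at half the most. Time passes only in rows, so rows that do not move let the fingers close, or fill a call up. It gives the time, the measured TCP pose, the force and the opening at its end, in the units of the state.
- monitor.read_state(): the state, without advancing time (a new reading comes with each control period).
- capture(name): name is "scene" or "top"; returns a dict with "pixels" (420x560x3 uint8, red, green, blue), "intrinsics" (3x3 intrinsics, pixels), "distortion" ([k1, k2, p1, p2, k3] as OpenCV has them; the pictures are not rectified), "xyz" and "attitude" of the camera in the world. Camera axes: x right, y down, z forward; pixel columns grow to the right and rows downward; lengths in mm; the calibration is good to about 2 mm. A picture is of the moment at which its call begins. There is no depth.
- ticket.close_job(): hands the job in, once; it reports no verdict.
The state is a dict: "clock": time; "q": joint angles; "dq": joint speeds; "joint_efforts": joint torques, N m; "eef_pos": TCP position; "eef_rot": TCP orientation; "contact_force": force on the tool from outside, world axes, zero at the start; "wrist_torque": the same for the moment, N m; "gripper_width": finger opening in mm.
Only numpy, scipy, OpenCV 4.12 (cv2) and the standard library are available. Lean on these libraries where they do the work, as an engineer would, in place of code of your own. Each camera call takes 0.05 s, during which the arm holds its last target.

## Task

With the fingertips, gently push the upright pin of the polariscope's lever around its arc until the ring's pointer points at the middle of the red marker on the scale (not the yellow one); push only, do not pinch the pin. Then, leaving the lever there, press the green button of the light meter fully down to take the reading, and let go. Do not shift the blue bin and its weight, the weight hanger or the dark blue case.

Things in the scene. Friction and masses are not known exactly. Their poses are not given: they have to be found in the camera images.
- stage: Polariscope stage, fixed to the bench: navy plate 260 x 260 mm carrying a white graduated disc of 252 mm diameter whose top is 36 mm above the bench. Origin: bench level, at the centre, straight below the ring's vertical pivot axis. z up; the lever points along the stage's +x axis when its joint reads 0.
- analyser (a joint): Angle of the rotating analyser ring and its lever about the vertical pivot, rad, 0 along the stage's +x axis, growing anticlockwise seen from above; turns from -2.3 to 2.3. It starts between -0.6 and 0.6. It has a little friction (about 1 N at the pin) and stays where it is left.
- pointer_tip (a point): Outer end of the black pointer at the end of the lever, 99 mm from the pivot axis, 46 mm above the bench. Its x axis points outward along the lever, y anticlockwise. The black ring is 120 mm across with its top 50 mm above the bench; the aluminium lever is 12 mm wide, top 50 mm above the bench.
- pin_top (a point): Centre of the top of the upright steel pin (black cap) on the lever: 10 mm diameter, 80 mm from the pivot axis, standing from 50 mm to 83 mm above the bench. This is what is pushed, sideways, from either side; pushing or squeezing it with 20 N or more in all (both fingers added) counts as pinching or rough handling.
- red_marker: Red round marker, 14 mm diameter, 4 mm high, fixed on the white disc, 111 to 119 mm from the pivot axis, near +90 or near -90 degrees (within 20) from the stage's +x axis. Origin: centre of its underside, 36 mm above the bench. The pointer is on it when the line from the pivot through the pointer passes within 5 mm of this centre.
- yellow_marker: Yellow marker, same size, on the opposite side of the disc: the wrong one. Origin: centre of its underside.
- meter: Light meter in its cradle, fixed to the bench, 150 mm long (x) by 70 mm wide (y), body top 30 mm high. Origin: centre of its underside. It stands to the left or the right of the stage.
- read_button_top (a point): Centre of the top of the meter's green push button, 24 mm diameter, 52 mm above the bench when up, 25 mm from the meter centre toward its -x end, in a black housing of 40 mm diameter whose top is 42 mm above the bench; it is pressed straight down.
- read_button (a joint): Travel of the green button, m: 0 up, 0.006 fully down; its spring takes 4 N when fully down and it springs back. A reading counts from 0.0045.
- bin: Blue open bin, 130 x 95 x 55 mm, loose, on the other side of the stage from the meter; leave alone. Origin: centre of its underside.
- bin_weight: Steel weight, 28 mm diameter, 30 mm high, standing in the bin; leave alone. Origin: centre of its underside.
- hanger: Loose slotted-weight hanger, 36 mm diameter at the foot, about 92 mm high; leave alone. Origin: centre of its underside.
- case: Loose dark blue accessory case, 85 x 65 x 28 mm; leave alone. Origin: centre of its underside.

How it is judged:
By the outcome, as a careful person would: the job done as asked, in the order asked, and still so for the second after the job is handed in, with the robot touching nothing.
It also fails if it takes over 61 s, if anything falls off the work surface, if the arm or the gripper's body presses on something with over 40 N, if the wrist force passes 120 N, or if a joint passes its speed limit or range.

## Working session

There is one attempt and no reset: what is moved stays moved. The work goes in short steps, Python scripts to look and compute and a shell command to move; the robot and the scene stay as the last step left them, time stands still between calls to the robot, and variables do not carry over. Pictures are saved under pics/ and viewed, and the job is handed in when it is done.

```bash
mkdir -p pics; ls
python3 - <<'E'
from station import monitor, capture, ticket
import cv2
s=monitor.read_state(); print(s)
for n in("scene","top"):
    c=capture(n); cv2.imwrite(f"pics/{n}0.png",c["pixels"][:,:,::-1]); print(n,c["intrinsics"],c["distortion"],c["xyz"],c["attitude"])
E
```

```text
pics
{'clock': 0.0, 'q': array([1.07340698e+00, 3.14019121e-01, 4.49760785e-02, 1.30358578e+00,
       6.73007187e-06, 1.43121440e+00]), 'dq': array([ 0.00065488,  0.00032841,  0.00018961,  0.00095521, -0.00072924,
       -0.00021439]), 'joint_efforts': array([-1.40266457e-04, -4.80628538e+01,  2.98532510e+01,  1.94212329e-02,
       -3.89715115e-04,  6.00026823e-06]), 'eef_pos': array([201.1528498 , 538.17559355, 255.39698434]), 'eef_rot': array([-1.3583324 , -0.94046997,  0.9431788 ]), 'contact_force': array([0.43276441, 0.47162596, 0.64482594]), 'wrist_torque': array([-0.00464769, -0.0082762 , -0.02457422]), 'gripper_width': 85.22652354620547}
scene [[393.31676799   0.         276.05195949]
 [  0.         393.31676799 209.45003078]
 [  0.           0.           1.        ]] [-0.10048722  0.          0.          0.          0.        ] [ 841.12071784 -569.19292891  654.32755458] [-2.23527086 -0.5185378   0.25580779]
top [[536.81556903   0.         274.90230896]
 [  0.         536.81556903 214.39423654]
 [  0.           0.           1.        ]] [-0.00579972  0.          0.          0.          0.        ] [ 422.79420934   -1.93769136 1138.11535002] [-2.14131662  2.15982134 -0.1238014 ]
```

View pics/scene0.png

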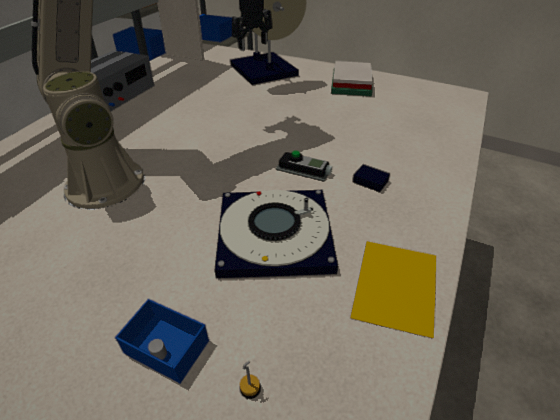

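View pics/top0.png

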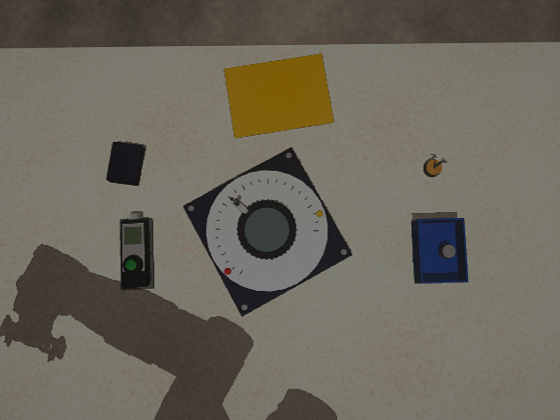

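Run:
```python
from scipy.spatial.transform import Rotation as R
from station import monitor
print(R.from_rotvec(monitor.read_state()['eef_rot']).as_matrix().round(3))
```

```text
[[ 0.35  -0.001 -0.937]
 [ 0.937 -0.002  0.35 ]
 [-0.002 -1.     0.   ]]
```

```bash
cat > h.py <<'E'
import cv2,numpy as np
from scipy.spatial.transform import Rotation as R
from station import monitor,capture
def ray(c,uv):
    p=cv2.undistortPoints(np.array([[uv]],float),c["intrinsics"],np.array(c["distortion"]))[0,0]
    d=R.from_rotvec(c["attitude"]).as_matrix()@np.array([p[0],p[1],1.]); return np.array(c["xyz"]),d/np.linalg.norm(d)
def onz(c,uv,z):
    o,d=ray(c,uv); return o+d*(z-o[2])/d[2]
def tri(c1,u1,c2,u2):
    o1,d1=ray(c1,u1);o2,d2=ray(c2,u2)
    t=np.linalg.lstsq(np.c_[d1,-d2],o2-o1,rcond=None)[0]
    a,b=o1+t[0]*d1,o2+t[1]*d2
    return (a+b)/2,np.linalg.norm(a-b)
def blobs(c,lo,hi,amin=8):
    hsv=cv2.cvtColor(c["pixels"],cv2.COLOR_RGB2HSV)
    m=cv2.inRange(hsv,np.array(lo),np.array(hi))
    n,l,s,ce=cv2.connectedComponentsWithStats(m)
    return [(s[i,4],ce[i].round(1)) for i in range(1,n) if s[i,4]>=amin]
def proj(c,P):
    Rm=R.from_rotvec(c["attitude"]).as_matrix()
    r=Rm.T; t=-r@np.array(c["xyz"])
    return cv2.projectPoints(np.array([P],float),cv2.Rodrigues(r)[0],t,c["intrinsics"],np.array(c["distortion"]))[0][0,0]
def crop(c,x0,x1,y0,y1,k,name):
    cv2.imwrite(name,cv2.resize(c["pixels"][y0:y1,x0:x1,::-1],None,fx=k,fy=k,interpolation=cv2.INTER_CUBIC))
E
python3 - <<'E'
from h import *
for n in("top","scene"):
    c=capture(n)
    for k,lo,hi in(("red",(0,150,90),(8,255,255)),("red2",(172,150,90),(180,255,255)),("yel",(18,150,100),(32,255,255)),("grn",(50,120,40),(80,255,255))):
        print(n,k,blobs(c,lo,hi))
    # white disc
    if n=="top":
        g=cv2.cvtColor(c["pixels"],cv2.COLOR_RGB2HSV)
        print(g[180,240],g[100,350]); crop(c,180,360,145,320,4,"pics/tc.png")
    else: crop(c,200,400,140,280,4,"pics/sc.png")
E
```

```text
top red [(np.int32(28), array([227.1, 271. ]))]
top red2 []
top yel [(np.int32(6962), array([278.2,  95.4])), (np.int32(29), array([319.1, 213.4]))]
top grn [(np.int32(99), array([130.4, 264.6]))]
[ 21  14 126] [ 23  36 126]
scene red [(np.int32(10), array([258.5, 192.8]))]
scene red2 []
scene yel [(np.int32(6281), array([396.3, 289.2])), (np.int32(25), array([264.6, 258.1])), (np.int32(161), array([246. , 385.8])), (np.int32(75), array([254.3, 380.5]))]
scene grn [(np.int32(63), array([350.1,  89.2])), (np.int32(41), array([295.4, 153.5]))]
```

View pics/tc.png

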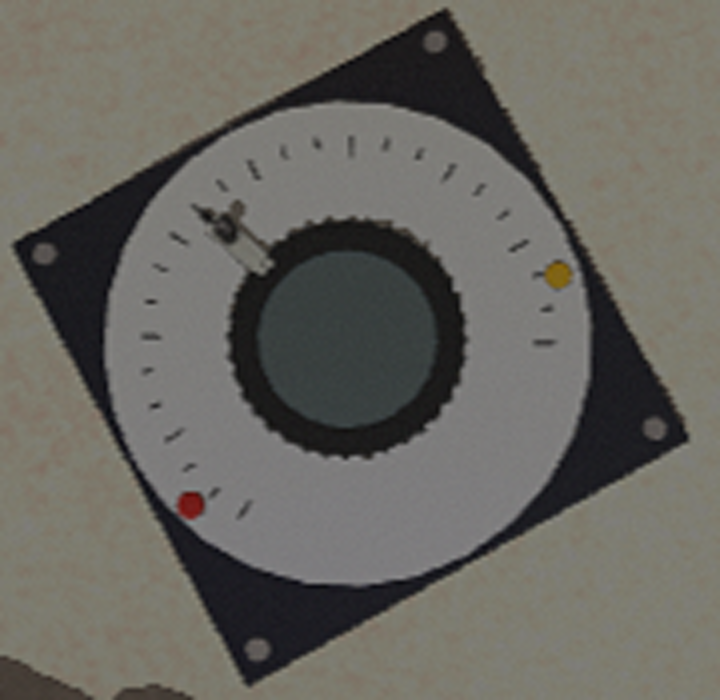

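View pics/sc.png

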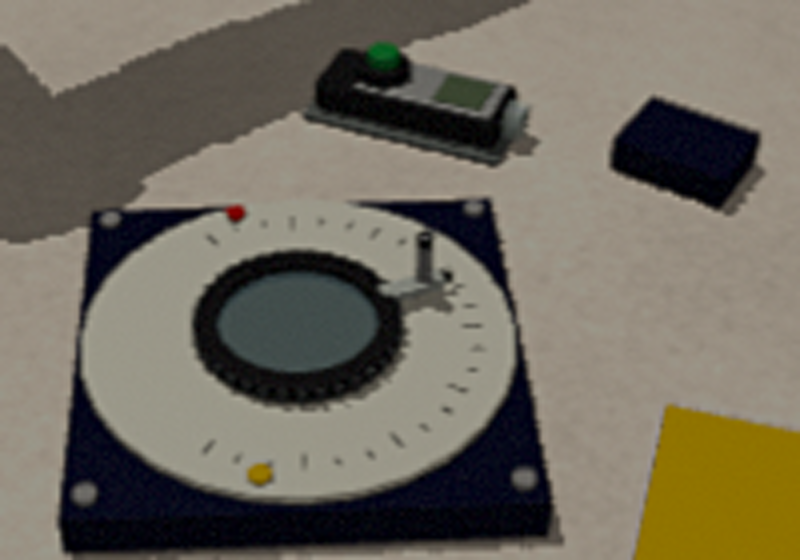

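Run:
```python
from h import *
t=capture("top");s=capture("scene")
# disc contour by saturation in the stage region
hsv=cv2.cvtColor(t["pixels"],cv2.COLOR_RGB2HSV)
rgb=t["pixels"].astype(int); 
m=((hsv[...,1]<26)&(hsv[...,2]>95)).astype(np.uint8)*255
m=cv2.morphologyEx(m,cv2.MORPH_OPEN,np.ones((3,3)))
n,l,st,ce=cv2.connectedComponentsWithStats(m)
i=l[290,267]; print(st[i])
cn=max(cv2.findContours((l==i).astype(np.uint8),cv2.RETR_EXTERNAL,cv2.CHAIN_APPROX_NONE)[0],key=len)
h=cv2.convexHull(cn)[:,0]
P=np.array([onz(t,p,36)[:2] for p in h.astype(float)])
e=cv2.minEnclosingCircle(P.astype(np.float32)); A=np.c_[2*P,np.ones(len(P))]; x=np.linalg.lstsq(A,(P**2).sum(1),rcond=None)[0]
print("disc",x[:2],np.sqrt(x[2]+x[:2]@x[:2]),e)
# glass/ring: dark
m2=((hsv[...,2]<50)).astype(np.uint8); n,l,st,ce=cv2.connectedComponentsWithStats(m2)
for k in range(1,n):
    if st[k,4]>200: print(st[k],ce[k])
C=x[:2]
for nm,a,b in(("red",(227.1,271),(258.5,192.8)),("yel",(319.1,213.4),(264.6,258.1)),("btn",(130.4,264.6),(295.4,153.5)),("pin",(180+225/4,145+229/4),(200+425/4,140+237/4))):
    p,g=tri(t,a,s,b); print(nm,p.round(1),g.round(1))
for nm,a,z in(("red",(227.1,271),40),("yel",(319.1,213.4),40),("btn",(130.4,264.6),52),("pin",(180+225/4,145+229/4),83),("ptr",(180+195/4,145+206/4),46)):
    p=onz(t,a,z);d=p[:2]-C; print(nm,p.round(1),np.hypot(*d),np.degrees(np.arctan2(d[1],d[0])))
for nm,a,z in(("red",(258.5,192.8),40),("yel",(264.6,258.1),40),("btn",(295.4,153.5),52)): print(onz(s,a,z))
for nm,uv in (("a",(183,206)),("b",(291,148)),("c",(352,254)),("d",(242,316))): print(onz(t,uv,30).round())
crop(t,200,270,170,240,8,"pics/pin.png"); crop(t,100,180,190,300,6,"pics/met.png"); crop(s,280,340,180,230,10,"pics/pins.png")
```

```text
[ 206  171  121  120 8321]
disc [531.71779119  28.31668682] 124.89946323529698 ((531.6658935546875, 28.251476287841797), 125.34453582763672)
[ 107  142   38   44 1331] [125.45003757 163.23591285]
[ 184  148  168  168 3735] [266.95983936 232.3523427 ]
[ 237  200   59   60 1168] [266.96575342 229.20462329]
[ 120  218   34   72 1291] [138.09527498 260.23005422]
[ 412  220   56   63 1246] [440.17094703 254.99277689]
red [446.3 108.2  37.4] 2.4
yel [563.3 -81.6  37.3] 2.0
btn [460.4 304.4  45.2] 3.0
pin [583.1  87.   79.8] 1.0
red [447.3 108.6  40. ] 116.50839276832559 136.4600010247234
yel [563.8 -80.8  40. ] 113.7661183402016 -73.61431982896708
btn [461.4 303.3  52. ] 283.83800667311704 104.33950437907562
pin [582.2  86.5  83. ] 77.01649734713736 49.0484167980917
ptr [599.9 105.1  46. ] 102.68705535296988 48.37874209694618
[447.04311434 104.60871202  40.        ]
[563.71538864 -84.29545461  40.        ]
[463.50170779 293.5018461   52.        ]
[583. 202.  30.]
[705. -25.  30.]
[ 480. -148.   30.]
[356.  79.  30.]
```

View pics/pin.png

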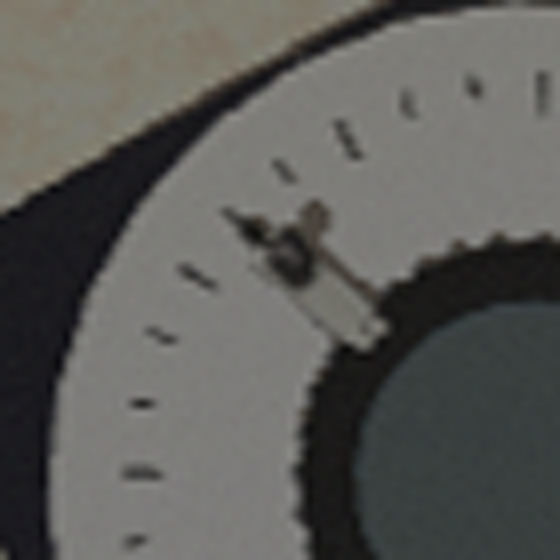

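View pics/pins.png

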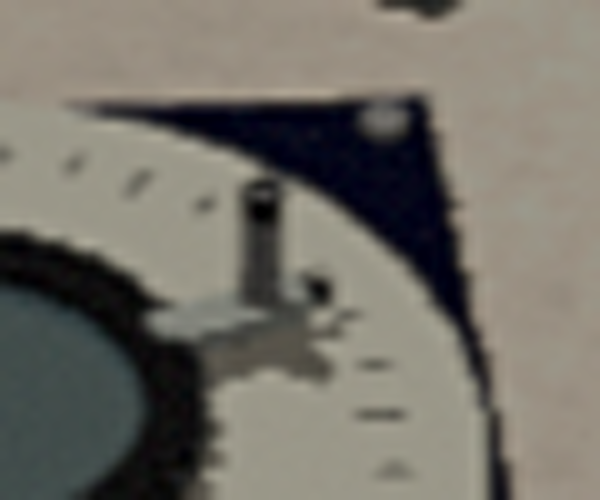

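View pics/met.png

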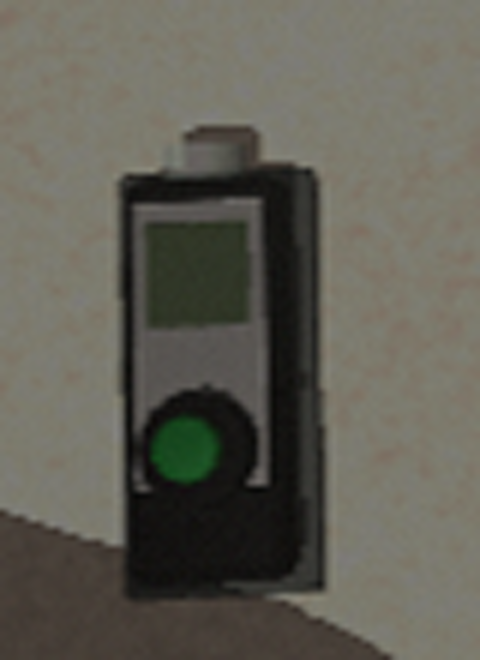

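```bash
python3 -m inch '[[0,0,0,0,0.0194,0,-1],[0,0,0,0,0.0194,0,-1],[0,0,0,0,0.0194,0,-1],[-0.026,0,-0.197,0,0,0,-1],[-0.026,0,-0.197,0,0,0,-1],[-0.026,0,-0.197,0,0,0,-1],[-0.026,0,-0.197,0,0,0,-1],[-0.026,0,-0.197,0,0,0,-1]]'
python3 - <<'E'
from h import *
s=monitor.read_state(); print(s['q'].round(3)); print(R.from_rotvec(s['eef_rot']).as_matrix().round(3))
E
```

```text
clock: 1.1
eef_pos: [299.8, 425.3, 256.3]
eef_rot: [-1.467, -0.662, 0.662]
contact_force: [0.5, 0.0, 0.1]
gripper_width: -0.1
[ 0.802  0.207 -0.095  1.269  0.     1.526]
[[ 0.662  0.    -0.75 ]
 [ 0.75   0.     0.662]
 [ 0.    -1.    -0.   ]]
```

```bash
python3 -m inch '[[-0.026,0,-0.197,0,0,0,-1],[-0.026,0,-0.197,0,0,0,-1],[-0.026,0,-0.197,0,0,0,-1],[-0.026,0,-0.197,0,0,0,-1],[-0.026,0,-0.197,0,0,0,-1],[-0.026,0,-0.197,0,0,0,-1],[-0.026,0,-0.197,0,0,0,-1],[-0.026,0,-0.197,0,0,0,-1]]';python3 -m inch '[[-0.026,0,-0.197,0,0,0,-1],[-0.026,0,-0.197,0,0,0,-1],[-0.026,0,-0.197,0,0,0,-1],[-0.026,0,-0.197,0,0,0,-1],[-0.026,0,-0.197,0,0,0,-1],[-0.026,0,-0.197,0,0,0,-1],[-0.026,0,-0.197,0,0,0,-1],[-0.026,0,-0.197,0,0,0,-1]]'
python3 - <<'E'
from h import *
s=monitor.read_state(); print(s['q'].round(3),s['eef_pos']); print(R.from_rotvec(s['eef_rot']).as_matrix().round(3))
E
```

```text
clock: 1.9
eef_pos: [456.4, 245.3, 256.4]
eef_rot: [-1.467, -0.662, 0.662]
contact_force: [0.5, -0.4, 0.2]
gripper_width: 0.2
clock: 2.7
eef_pos: [613.0, 65.4, 256.2]
eef_rot: [-1.467, -0.662, 0.662]
contact_force: [-0.3, -0.2, -0.3]
gripper_width: 0.1
[-0.024  0.396  0.165  1.34   0.     0.7  ] [612.95331028  65.40570017 256.21618025]
[[ 0.662 -0.    -0.749]
 [ 0.749  0.     0.662]
 [ 0.    -1.     0.   ]]
```

```bash
python3 -m inch '[[0,0.15,0,0,0,0,-1],[0,0.15,0,0,0,0,-1],[0,0.15,0,0,0,0,-1],[0,0.15,0,0,0,0,-1],[0,0.15,0,0,0,0,-1],[0,0.15,0,0,0,0,-1],[0,0.15,0,0,0,0,-1],[0,0.08,0,0,0,0,-1]]'
python3 - <<'E'
from h import *
t=capture("top");s=capture("scene")
crop(t,180,360,145,320,4,"pics/t2.png");crop(s,220,370,120,270,5,"pics/s2.png")
E
```

```text
clock: 3.5
eef_pos: [611.1, 66.4, 84.6]
eef_rot: [-1.466, -0.66, 0.664]
contact_force: [-0.4, -0.3, -0.5]
gripper_width: -0.1
```

View pics/t2.png

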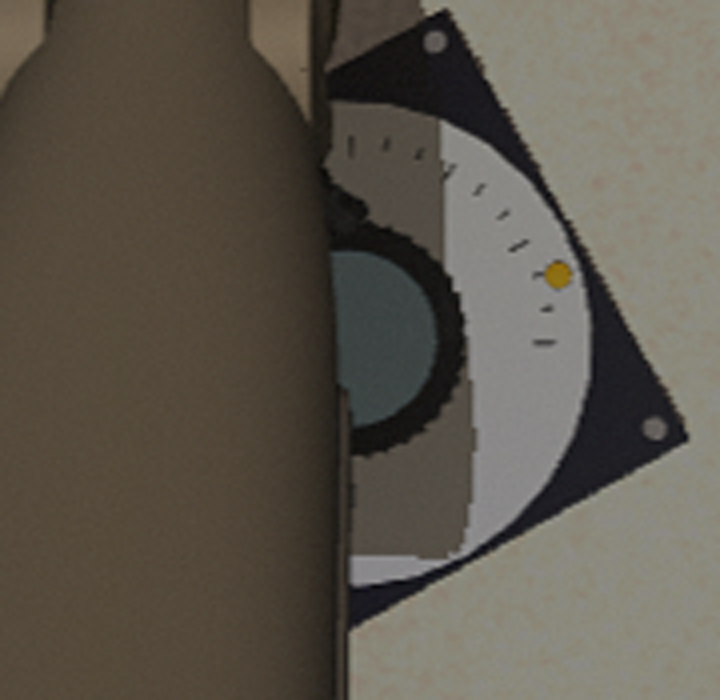

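View pics/s2.png

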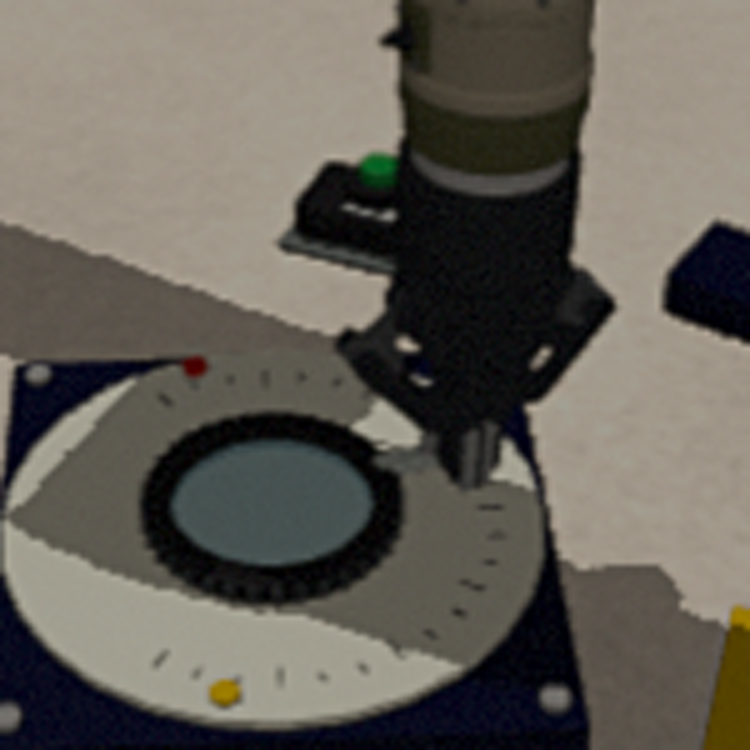

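```bash
python3 -m inch '[[0,0,0.03,0,0,0,-1],[0,0,0.03,0,0,0,-1],[0,0,0.03,0,0,0,-1],[0,0,0.03,0,0,0,-1],[0.0026,0,0.014,0,-0.00417,0,-1],[0.0026,0,0.014,0,-0.00417,0,-1],[0.0026,0,0.014,0,-0.00417,0,-1],[0.0026,0,0.014,0,-0.00417,0,-1]]'
cat > st.py <<'E'
from h import *
s=monitor.read_state(); M=R.from_rotvec(s['eef_rot']).as_matrix(); d=(s['eef_pos']-[531.7,28.3,0])
yaw=np.degrees(np.arctan2(M[1,0],M[0,0])); er=np.array([np.cos(np.radians(yaw)),np.sin(np.radians(yaw))]); et=np.array([-er[1],er[0]])
print('yaw',yaw.round(2),'rad',(d[:2]@er).round(2),'tan',(d[:2]@et).round(2),'z',d[2].round(1),'F',s['contact_force'].round(1),'q',s['q'].round(2))
E
python3 st.py
```

```text
clock: 4.4
eef_pos: [593.5, 85.0, 87.0]
eef_rot: [-1.44, -0.745, 0.744]
contact_force: [1.3, -0.4, 0.5]
gripper_width: -0.3
yaw 54.68 rad 81.94 tan -17.65 z 87.0 F [ 1.3 -0.4  0.5] q [ 0.01  0.46 -0.17  0.94  0.    0.62]
```

```bash
python3 -m inch '[[0.0045,0,0.028,0,-0.00833,0,-1],[0.0045,0,0.028,0,-0.00833,0,-1],[0.0045,0,0.028,0,-0.00833,0,-1],[0.0045,0,0.028,0,-0.00833,0,-1],[0.0045,0,0.028,0,-0.00833,0,-1],[0.0045,0,0.028,0,-0.00833,0,-1],[0.0045,0,0.028,0,-0.00833,0,-1],[0.0045,0,0.028,0,-0.00833,0,-1]]'; python3 st.py
python3 - <<'E'
from h import *
t=capture("top");s=capture("scene")
crop(t,180,360,145,320,4,"pics/t3.png");crop(s,220,370,120,270,5,"pics/s3.png")
E
```

```text
clock: 5.2
eef_pos: [565.4, 104.1, 86.8]
eef_rot: [-1.296, -1.064, 1.063]
contact_force: [1.2, 0.2, 0.2]
gripper_width: -0.0
yaw 78.74 rad 80.95 tan -18.19 z 86.8 F [1.2 0.2 0.2] q [ 0.04  0.42 -0.24  0.92  0.    0.24]
```

View pics/s3.png

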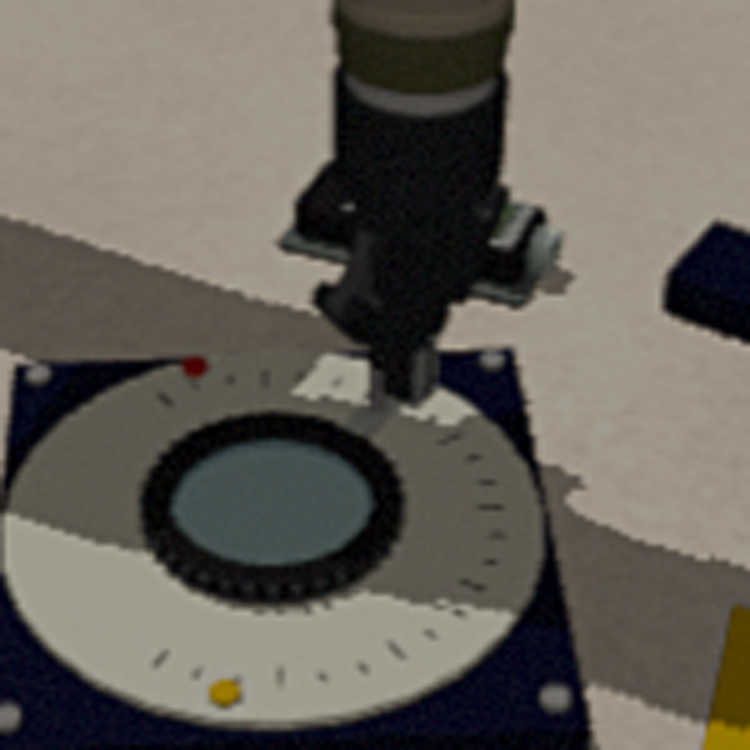

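```bash
python3 -m inch '[[0.0045,0,0.028,0,-0.00833,0,-1],[0.0045,0,0.028,0,-0.00833,0,-1],[0.0045,0,0.028,0,-0.00833,0,-1],[0.0045,0,0.028,0,-0.00833,0,-1],[0.0045,0,0.028,0,-0.00833,0,-1],[0.0045,0,0.028,0,-0.00833,0,-1],[0.0045,0,0.028,0,-0.00833,0,-1],[0.0045,0,0.028,0,-0.00833,0,-1]]'; python3 st.py;  python3 -m inch '[[0.0045,0,0.028,0,-0.00833,0,-1],[0.0045,0,0.028,0,-0.00833,0,-1],[0.0045,0,0.028,0,-0.00833,0,-1],[0.0045,0,0.028,0,-0.00833,0,-1],[0.0045,0,0.028,0,-0.00833,0,-1],[0.0045,0,0.028,0,-0.00833,0,-1],[0.0045,0,0.028,0,-0.00833,0,-1],[0.0045,0,0.028,0,-0.00833,0,-1]]'; python3 st.py
python3 - <<'E'
from h import *
t=capture("top");s=capture("scene")
crop(t,180,360,145,320,4,"pics/t4.png");crop(s,220,370,120,270,5,"pics/s4.png")
E
```

```text
clock: 6.1
eef_pos: [532.2, 109.9, 86.8]
eef_rot: [-1.097, -1.37, 1.369]
contact_force: [-0.1, 0.3, -0.7]
gripper_width: -0.1
yaw 102.62 rad 79.55 tan -18.28 z 86.8 F [-0.1  0.3 -0.7] q [ 0.06  0.36 -0.32  0.89  0.   -0.16]
clock: 6.9
eef_pos: [499.2, 101.8, 86.8]
eef_rot: [-0.835, -1.663, 1.662]
contact_force: [-0.1, 1.3, 0.5]
gripper_width: 0.3
yaw 126.61 rad 78.41 tan -17.71 z 86.8 F [-0.1  1.3  0.5] q [ 0.04  0.31 -0.4   0.86  0.   -0.6 ]
```

View pics/s4.png

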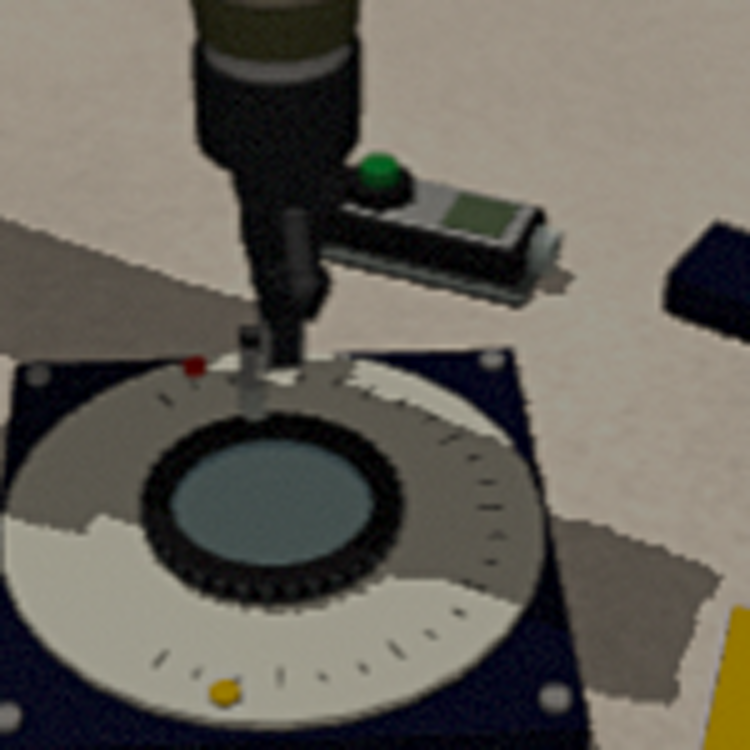

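View pics/t4.png

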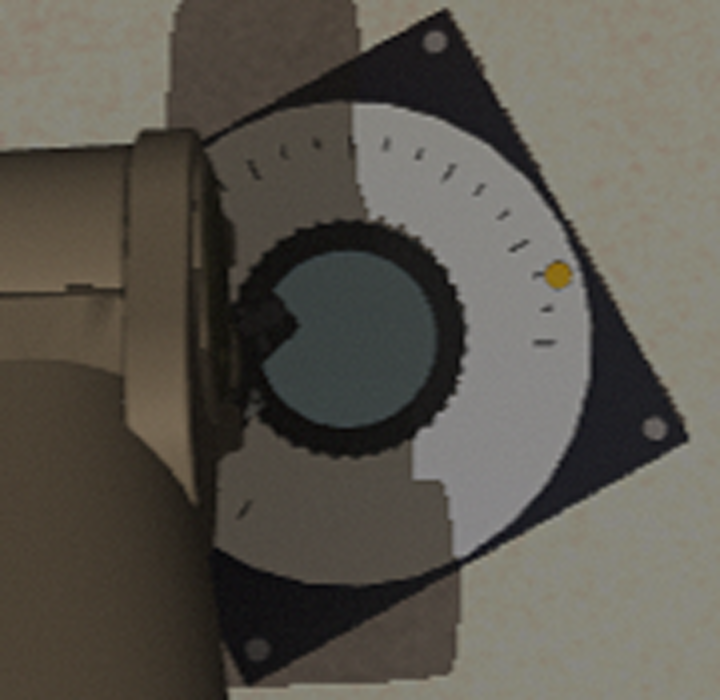

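Run:
```python
from h import *
s=capture("scene");C=np.array([531.7,28.3])
p=onz(s,(220+252/5,120+333/5),83);d=p[:2]-C;print(p,np.hypot(*d),np.degrees(np.arctan2(d[1],d[0])))
for a in (115,118,120,122,124,126,128): 
    q=proj(s,[C[0]+80*np.cos(np.radians(a)),C[1]+80*np.sin(np.radians(a)),83]);print(a,((q-[220,120])*5).round())
# scene calibration check
print(proj(s,[447.3,108.6,40]))
```

```text
[488.94712205  90.73879485  83.        ] 75.67305778615271 124.40008924069735
115 [278. 326.]
118 [269. 326.]
120 [264. 327.]
122 [258. 327.]
124 [252. 327.]
126 [246. 328.]
128 [241. 329.]
[259.34050211 191.94327754]
```

```bash
python3 -m inch '[[0.006,0,0.0233,0,-0.00694,0,-1],[0.006,0,0.0233,0,-0.00694,0,-1],[0.006,0,0.0233,0,-0.00694,0,-1],[0.006,0,0.0233,0,-0.00694,0,-1],[0,0,0,0,0,0,-1],[0,0,0,0,0,0,-1],[0,0,0,0,0,0,-1],[0,0,0,0,0,0,-1]]'; python3 st.py
python3 - <<'E'
from h import *
t=capture("top");s=capture("scene")
crop(t,180,360,145,320,4,"pics/t5.png");crop(s,240,300,165,225,10,"pics/s5.png")
C=np.array([531.7,28.3])
for a in (126,130,132,134,136,138): 
    q=proj(s,[C[0]+80*np.cos(np.radians(a)),C[1]+80*np.sin(np.radians(a)),83]);q2=proj(s,[C[0]+99*np.cos(np.radians(a)),C[1]+99*np.sin(np.radians(a)),46]);print(a,((q-[240.8,164.2])*10).round(),((q2-[240.8,164.2])*10).round())
E
```

```text
clock: 7.85
eef_pos: [486.4, 95.4, 86.7]
eef_rot: [-0.709, -1.777, 1.777]
contact_force: [0.1, 0.3, -0.3]
gripper_width: -0.3
yaw 136.48 rad 79.06 tan -17.4 z 86.7 F [ 0.1  0.3 -0.3] q [ 0.03  0.28 -0.44  0.85  0.   -0.78]
126 [284. 214.] [276. 287.]
130 [262. 217.] [249. 291.]
132 [250. 219.] [236. 293.]
134 [239. 221.] [222. 296.]
136 [228. 224.] [209. 298.]
138 [217. 226.] [196. 302.]
```

View pics/s5.png

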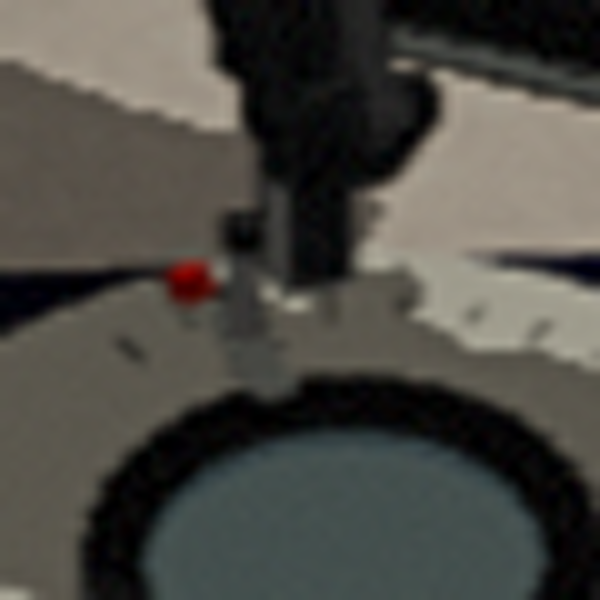

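```bash
python3 -m inch '[[0.002,0,0.0093,0,-0.00278,0,-1],[0.002,0,0.0093,0,-0.00278,0,-1],[0,0,0,0,0,0,-1],[0,0,0,0,0,0,-1],[0,0,-0.05,0,0,0,-1],[0,0,-0.1,0,0,0,-1],[0,-0.1,-0.1,0,0,0,-1],[0,-0.2,0,0,0,0,-1]]'; python3 st.py
```

```text
clock: 8.75
eef_pos: [509.1, 123.4, 130.4]
eef_rot: [-0.678, -1.799, 1.801]
contact_force: [-0.3, -0.2, -0.5]
gripper_width: 0.3
yaw 138.6 rad 79.83 tan -56.44 z 130.4 F [-0.3 -0.2 -0.5] q [ 0.08  0.29 -0.3   0.98  0.   -0.76]
```

```bash
python3 -m inch '[[0.1275,-0.058,-0.084,0,0,0,-1],[0.1275,-0.058,-0.084,0,0,0,-1],[0.1275,-0.058,-0.084,0,0,0,-1],[0.1275,-0.058,-0.084,0,0,0,-1],[0.1275,-0.058,-0.084,0,0,0,-1],[0.1275,-0.058,-0.084,0,0,0,-1],[0.1275,-0.058,-0.084,0,0,0,-1],[0.1275,-0.058,-0.084,0,0,0,-1]]'; python3 st.py
python3 - <<'E'
from h import *
t=capture("top");s=capture("scene")
crop(t,180,360,145,320,4,"pics/t6.png");crop(s,240,300,165,225,10,"pics/s6.png"); crop(s,0,560,0,420,1,"pics/s6f.png")
E
```

```text
clock: 9.55
eef_pos: [461.0, 300.7, 201.8]
eef_rot: [-0.681, -1.801, 1.8]
contact_force: [0.3, -1.0, 0.4]
gripper_width: 0.0
yaw 138.55 rad 233.34 tan -157.4 z 201.8 F [ 0.3 -1.   0.4] q [ 0.43  0.29 -0.12  1.16  0.   -0.42]
```

View pics/t6.png

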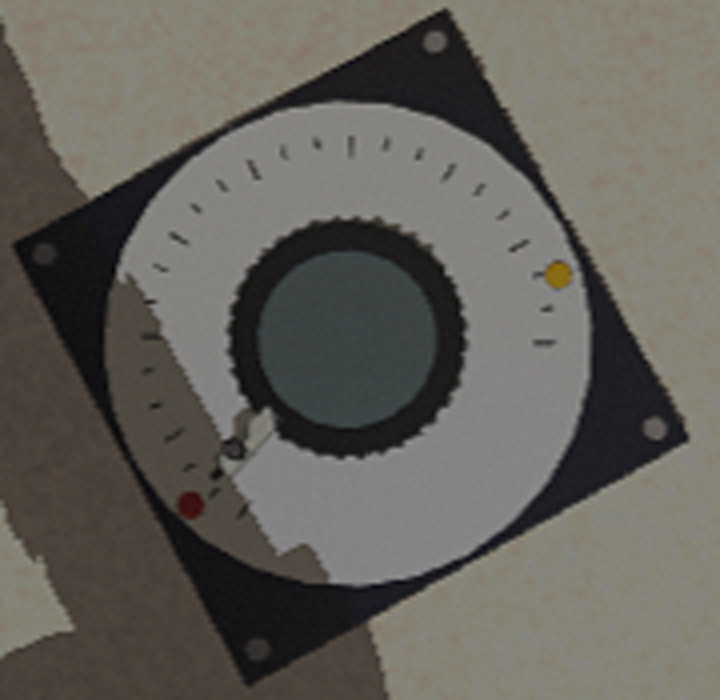

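View pics/s6.png

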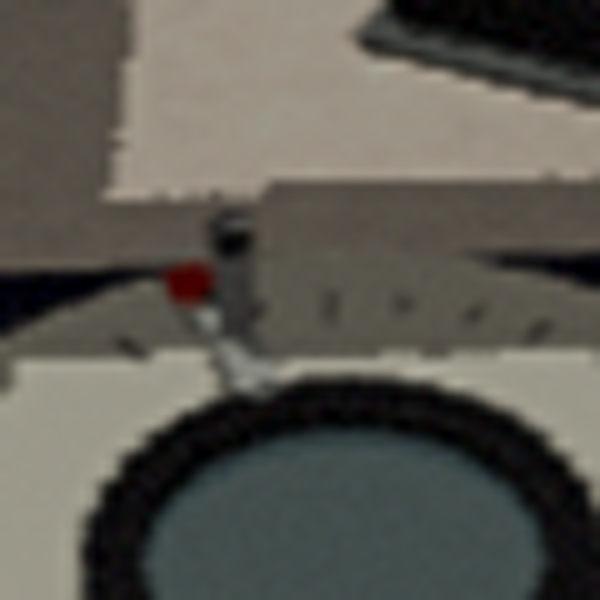

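View pics/s6f.png

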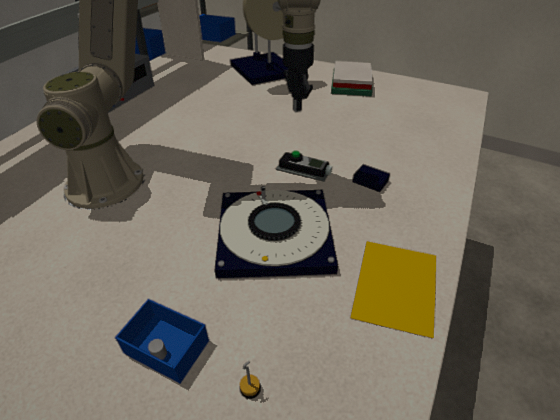

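Run:
```python
from h import *
t=capture("top")
crop(t,205,270,220,285,10,"pics/t7.png")
print(blobs(t,(0,150,60),(8,255,255)))
hsv=cv2.cvtColor(t["pixels"],cv2.COLOR_RGB2HSV)
# ring outer edge as dark/teal region near the centre: glass centroid at top of glass
m=cv2.inRange(hsv,np.array((80,20,40)),np.array((110,90,100)));n,l,st,ce=cv2.connectedComponentsWithStats(m)
for k in range(1,n):
    if st[k,4]>500: print(st[k],ce[k],onz(t,ce[k],46))
C=np.array([531.7,28.3])
print("C",(proj(t,[*C,36])-[205,220])*10)
for a in (132,134,136,137,138):
    f=lambda r,z:((proj(t,[C[0]+r*np.cos(np.radians(a)),C[1]+r*np.sin(np.radians(a)),z])-[205,220])*10-0).round()
    print(a,"pin",f(80,83),"tip",f(99,46),"mark",f(115,40),"lev62",f(62,50))
```

```text
[(np.int32(9), array([227.8, 272.2]))]
[ 244  208   45   44 1447] [266.11264686 229.56046994] [530.75542562  28.4155532   46.        ]
C [613.03471818  95.79979893]
132 pin [305. 346.] tip [251. 419.] mark [196. 473.] lev62 [385. 295.]
134 pin [315. 357.] tip [263. 431.] mark [209. 488.] lev62 [392. 302.]
136 pin [325. 367.] tip [275. 443.] mark [223. 502.] lev62 [400. 310.]
137 pin [330. 371.] tip [281. 449.] mark [230. 508.] lev62 [404. 314.]
138 pin [335. 376.] tip [287. 455.] mark [237. 515.] lev62 [408. 317.]
```

View pics/t7.png

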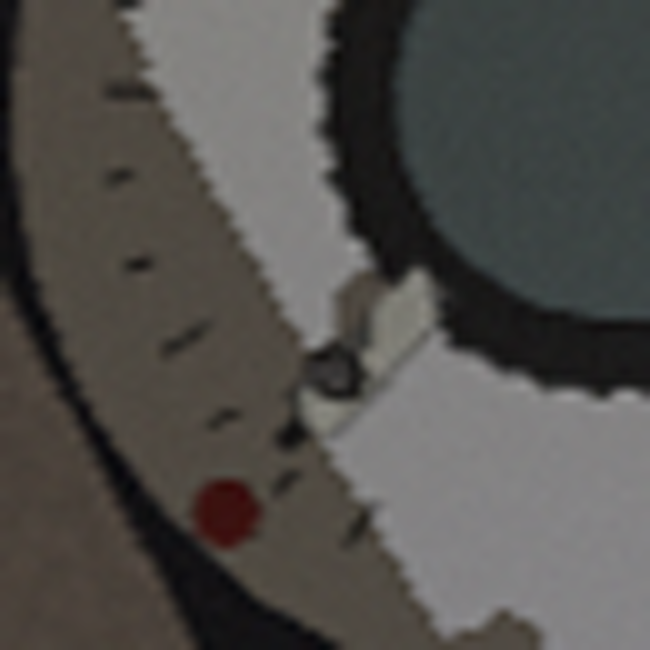

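```bash
python3 -m inch '[[0.0077,0.11,-0.0137,0,0,0,-1],[0,0.11,0,0,0,0,-1],[0,0.11,0,0,0,0,-1],[0,0.11,0,0,0,0,-1],[0,0.11,0,0,0,0,-1],[0,0.11,0,0,0,0,-1],[0,0.1,0,0,0,0,-1],[0,0,0,0,0,0,-1]]'; python3 st.py
python3 - <<'E'
from h import *
s=capture("scene")
crop(s,260,350,100,180,8,"pics/s8.png")
E
```

```text
clock: 10.5
eef_pos: [460.0, 299.6, 84.8]
eef_rot: [-0.679, -1.795, 1.802]
contact_force: [-0.7, -0.6, 0.0]
gripper_width: -0.2
yaw 138.46 rad 233.54 tan -155.55 z 84.8 F [-0.7 -0.6  0. ] q [ 0.43  0.38 -0.3   0.9  -0.   -0.41]
```

View pics/s8.png

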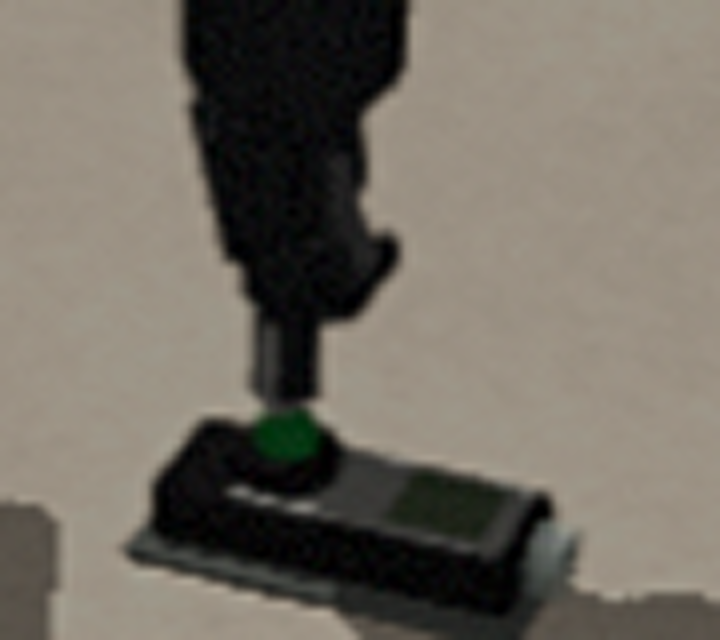

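```bash
python3 -m inch '[[0.006,0.0133,-0.017,0,0,0,-1],[0,0.0133,0,0,0,0,-1],[0,0.0133,0,0,0,0,-1],[0,0.0133,0,0,0,0,-1],[0,0.0133,0,0,0,0,-1],[0,0.0133,0,0,0,0,-1],[0,0,0,0,0,0,-1],[0,0,0,0,0,0,-1]]'; python3 st.py
```

```text
clock: 11.35
eef_pos: [462.5, 303.5, 75.6]
eef_rot: [-0.682, -1.8, 1.8]
contact_force: [-0.1, 0.0, 1.5]
gripper_width: -0.1
yaw 138.52 rad 234.15 tan -160.33 z 75.6 F [-0.1  0.   1.5] q [ 0.44  0.39 -0.31  0.87  0.   -0.41]
```

```bash
python3 -m inch '[[0,0.0067,0,0,0,0,-1],[0,0.0067,0,0,0,0,-1],[0,0.0067,0,0,0,0,-1],[0,0,0,0,0,0,-1],[0,0,0,0,0,0,-1],[0,0,0,0,0,0,-1],[0,0,0,0,0,0,-1],[0,0,0,0,0,0,-1]]'; python3 st.py
```

```text
clock: 12.15
eef_pos: [462.5, 303.5, 72.5]
eef_rot: [-0.682, -1.8, 1.8]
contact_force: [-0.1, -0.4, 3.3]
gripper_width: 0.2
yaw 138.52 rad 234.15 tan -160.33 z 72.5 F [-0.1 -0.4  3.3] q [ 0.44  0.4  -0.31  0.86  0.   -0.41]
```

```bash
python3 -m inch '[[0,0.0067,0,0,0,0,-1],[0,0.004,0,0,0,0,-1],[0,0,0,0,0,0,-1],[0,0,0,0,0,0,-1],[0,0,0,0,0,0,-1],[0,0,0,0,0,0,-1],[0,0,0,0,0,0,-1],[0,0,0,0,0,0,-1]]'; python3 st.py
```

```text
clock: 12.95
eef_pos: [462.5, 303.5, 71.0]
eef_rot: [-0.682, -1.8, 1.8]
contact_force: [-0.4, -1.0, 4.6]
gripper_width: -0.1
yaw 138.52 rad 234.16 tan -160.32 z 71.0 F [-0.4 -1.   4.6] q [ 0.44  0.4  -0.31  0.86  0.   -0.41]
```

```bash
python3 -m inch '[[0,0.004,0,0,0,0,-1],[0,0,0,0,0,0,-1],[0,0,0,0,0,0,-1],[0,0,0,0,0,0,-1],[0,0,0,0,0,0,-1],[0,0,0,0,0,0,-1],[0,0,0,0,0,0,-1],[0,0,0,0,0,0,-1]]'; python3 st.py
```

```text
clock: 13.75
eef_pos: [462.5, 303.5, 71.0]
eef_rot: [-0.682, -1.801, 1.8]
contact_force: [-2.5, -0.7, 8.0]
gripper_width: 0.1
yaw 138.52 rad 234.12 tan -160.39 z 71.0 F [-2.5 -0.7  8. ] q [ 0.44  0.4  -0.31  0.86  0.   -0.41]
```

Force rose to 8 N with no more travel, so the button is at its stop. I'll let go and lift.

```bash
python3 -m inch '[[0,-0.02,0,0,0,0,-1],[0,-0.05,0,0,0,0,-1],[0,-0.1,0,0,0,0,-1],[0,-0.2,0,0,0,0,-1],[0,-0.2,0,0,0,0,-1],[0,-0.2,0,0,0,0,-1],[0,-0.1,0,0,0,0,-1],[0,0,0,0,0,0,-1]]'; python3 st.py
python3 - <<'E'
from h import *
t=capture("top");s=capture("scene")
crop(t,205,270,220,285,10,"pics/t9.png");crop(s,0,560,0,420,1,"pics/s9.png");crop(s,220,370,120,220,5,"pics/s9c.png")
E
```

```text
clock: 14.55
eef_pos: [463.6, 304.0, 203.2]
eef_rot: [-0.685, -1.804, 1.798]
contact_force: [0.5, -0.3, -0.2]
gripper_width: -0.2
yaw 138.52 rad 233.6 tan -161.47 z 203.2 F [ 0.5 -0.3 -0.2] q [ 0.44  0.29 -0.12  1.16 -0.   -0.41]
```

View pics/t9.png

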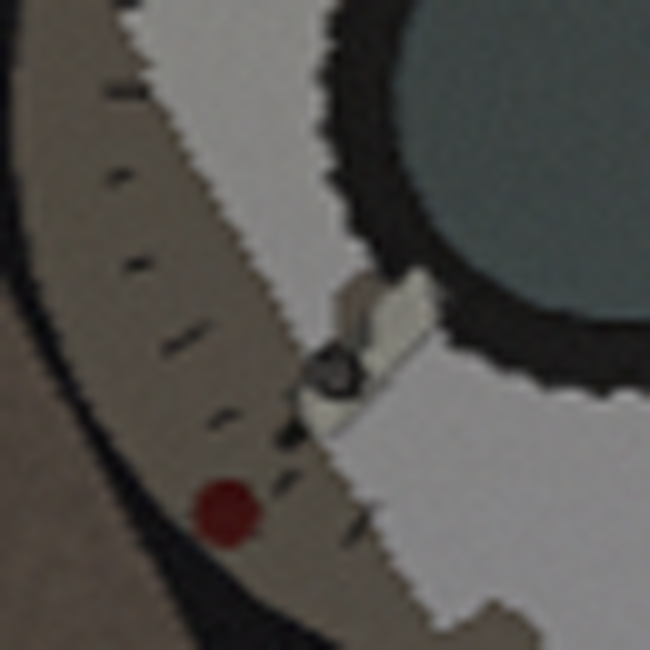

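View pics/s9c.png

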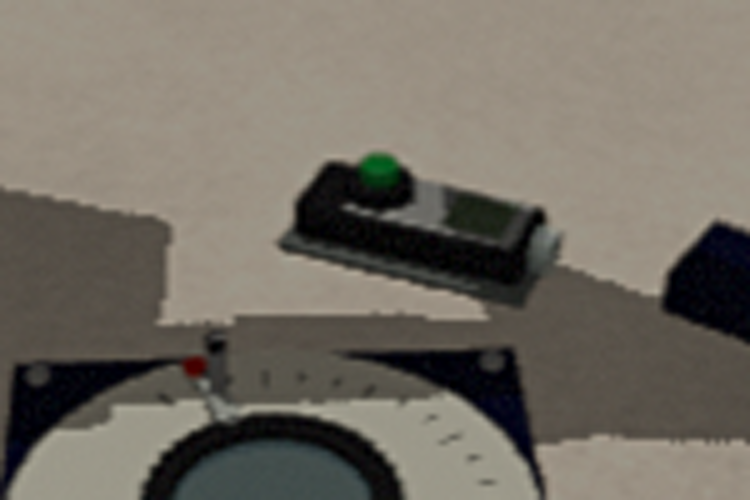

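Run:
```python
from station import ticket
print(ticket.close_job())
```

```text
the job is handed in; nothing more can be done
None
```

I pushed the lever's pin round to the red marker with the shut fingertips, from about 48.5° to about 136° in world angle, then pressed the green button, let go and handed the job in at about 15 s.

- **Pointer:** in the top picture the lever lies at about 135.8–136.3° and the red marker at about 136.6°. The scene camera puts the lever a little lower, at about 135.2°. By these readings the pointer's line passes about 1–3 mm from the marker's centre, inside the 5 mm limit, so I did not nudge it further. The lever looked the same after the button press.
- **Push force:** the force readings between moves stayed at about 1–1.5 N. I did not read the force within a move.
- **Button:** the fingertips went down until the button stopped moving, after about 6 mm of travel. The force rose from about 4.6 N to 8 N there with no further movement. The last picture shows the button up again, with the arm clear and touching nothing.
- **Things to leave alone:** the arm stayed away from the bin, its weight, the hanger and the case. I saved a full picture after the press but did not view it; the last picture showing them all was taken just before the press and showed no shift.

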